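Gauge a cuff bracelet on the bench stake

TASK

Hang the square brass cuff over the stake's level bar, legs down either side, lying flat on the bar and clear of the post, and let go of it. Then pull the pen-like gauge probe out of the sloping rack and press its sprung foot gently down inside the ring scribed on the cuff's top, the probe upright and the foot pushed in about half-way; finish while still holding it there. Leave the other tools and things on the bench where they are.

Things in the scene. Friction and masses are not known exactly. Their poses are not given: they have to be found in the camera images.
- cuff_center (a point): Square brass cuff bracelet, an upside-down U standing on its leg ends. 52 mm across outside the legs (its y axis), 46 mm inside, strap 28 mm wide (its x axis), 3 mm thick, 45 mm high, about 95 g, open below, top corners bevelled 6 mm. This point: its centre, 22.5 mm above the leg ends; z up. Can be taken from above by its legs, across y.
- cuff_spot (a point): The marked spot: middle of a scribed ring, 16 mm inside diameter, on the flat top of the cuff, 45 mm above the leg ends. Axes as the cuff's.
- stake_mid (a point): Bench stake, fixed: level steel bar along this x axis, 28 mm wide, 22 mm deep, flat top 130 mm above the bench. This point: middle of the bar's top face; z up. The bar runs free from x = -80 mm (open end) to +75 mm, where a 36 mm square post of equal height carries it (base 110 mm square, 18 mm high).
- rack: Sloping wooden tool rack, fixed; origin under its middle, on the bench. Slab 90 by 240 (along y) by 25 mm, face tilted 20 degrees towards its -x side, the face's middle 85 mm above the origin. Three 13.5 mm through holes at y = -75, 0, +75 mm along the face's middle, square to the face; one tool stands in each.
- probe_grip (a point): Pen-like gauge probe in any of the rack's holes: black round barrel 18 mm thick, 62 mm long; collar 22 mm thick resting on the rack's face; below it 52 mm of nose (12 mm thick) and foot, in the hole. About 100 g. z: along the probe, foot to barrel end. This point: on the axis, 28 mm below the barrel's end, 40 mm above the rack's face, 92 mm from the foot's end (foot out). Pulls out along its axis.
- foot_tip (a point): End of the probe's sprung foot, on its axis; z axis along the probe, towards the barrel. 92 mm from the grip point when the foot is out.
- foot (a joint): How far the sprung foot is pushed into the probe, m: 0 fully out, 0.012 pushed right in. Spring 0.5 N per mm: 3 N at half travel.
- dish_center (a point): Leave alone: shallow round steel bowl, 110 mm across, 30 mm high; point on its axis near the middle.
- bangle_center (a point): Leave alone: plain round brass ring, 66 mm outside, 12 mm high, lying flat; point on its axis near the middle.
- hammer_center (a point): Leave alone: small hammer lying flat, 220 mm long, along its x axis; point at mid length.
- jar_center (a point): Leave alone: low glass jar, 60 mm across, 70 mm high; point on its axis near the middle.
- weight_center (a point): Leave alone: stepped dark steel weight, 64 mm across, 72 mm high; point on its axis near the middle.
- graver_center (a point): Leave alone: graver with a mushroom-shaped wooden handle, standing in one hole of the rack, sticking out 66 mm from the face; point on its axis near the middle.
- sander_center (a point): Leave alone: tapered dark red sanding roll, 28 mm thick at the face, standing in one hole of the rack, sticking out 55 mm; point on its axis near the middle.

How it is judged:
On the way:
1. the cuff hangs over the bar, lying flat on it, let go (x of cuff_spot in the frame of stake_mid between -0.06 and 0.055 m and y of cuff_spot in the frame of stake_mid between -0.008 and 0.008 m and z of cuff_spot in the frame of stake_mid between 0 and 0.007 m and angle between cuff_spot's own z axis and vertical below 0.12 rad and contact force between stake and cuff above 0.2 N and contact force between each of the arm, the fingers and cuff below 0.1 N), for 0.3 s.
At the end, for the whole second after the job is handed in: Cuff flat on the bar (middle within 8 mm of its centre line, clear of post and end, tilt under 7 deg), untouched by the robot; probe in the fingers only, within 8 deg of upright, foot end within 5 mm of the ring's middle, pushed in 2.5 to 10.5 mm, pressing with 0.8 to 7 N (all of step 1 and horizontal distance between foot_tip and cuff_spot below 0.005 m and angle between foot_tip's own z axis and vertical below 0.14 rad and value of joint foot between 0.0025 and 0.0105 m and contact force between probe and cuff between 0.8 and 7 N and contact force between the fingers and probe above 1 N and contact force between probe and rack below 0.1 N and contact force between probe and stake below 0.1 N); the arm keeps its last pose, push and grip.
It fails at once if the probe is pushed hard on the cuff (over 15 N) (contact force between probe and cuff above 15 N).
It fails at once if another thing on the bench or in the rack is displaced (over 30 mm) (distance of any of dish_center, bangle_center, hammer_center, jar_center, weight_center, graver_center, sander_center from where it was at the start of the episode above 0.03 m).
It also fails if it takes over 51 s, if anything falls off the work surface, if the arm or the gripper's body presses on something with over 40 N, if the wrist force passes 120 N, or if a joint passes its speed limit or range.

ROBOT

A 7-joint arm with a two-finger parallel gripper is mounted at the origin on the work surface. World frame = base frame: x ahead of the robot, y to its left, z up, the work surface at z = 0. Lengths are in m, angles in rad, forces in N, time in s.
With the tool pointing down it reaches from about 0.35 to 0.9 m from the base axis. Payload 7.2 kg.
Tool frame: the origin (TCP) lies where the fingers leave the gripper's body, on its centre line; the fingertips stand 80 mm ahead of it and the grasp point (between the pads) lies 61 mm ahead of it; z points along the fingers, y is the line along which they close (so a half turn about z gives the same grasp; the last joint's range is limited). The gripper opens to 88 mm and grips with 3 to 60 N. Pads are 20 mm wide; open, the fingers measure 115 mm over their backs; the gripper's body (75 mm by 178 mm) begins 61 mm behind the grasp point.
Start: joints at [-1.272, 0.411, -0.013, 1.596, 0.006, 1.134, -0.082], TCP at [0.224, 0.583, 0.303] pointing down, gripper open.
Joint ranges: [-2.95, 2.95], [-0.29, 1.99], [-1.47, 1.44], [0.14, 2.54], [-1.03, 4.17], [0.13, 1.85], [-2.86, 2.86]. Speed limits (rad/s): [2.39, 2.39, 3.01, 3.01, 3.14, 3.14, 3.14].

INTERFACE

Orientations are given as a unit quaternion [w, x, y, z].
In Python, from rig import robot, imaging gives the robot as it stands.
- The arm moves only by the tool play_rows, never from a script. Its argument "targets" is a list of rows, each a list of 6 numbers: the shift along the tool's x, y, z scaled (see below), then the turn, a rotation vector about the tool's x, y, z scaled (see below). In form: [[tx, ty, tz, ax, ay, az], ...]. A call has 1 to 8 rows; each row shifts and turns the commanded pose from where the row before left it, along the tool's axes as they then stand; what a row does not reach is not made up. The controller multiplies each number of a shift by 0.2 m and each number of a turn by pi rad. A row lasts 1/8 s, in which the tool goes at most 62.5 mm and 10.7 degrees, less where a joint would pass 70% of its speed; a pose out of reach is approached as far as the arm can. A call with a number of a shift or a turn outside -1 to 1 is refused whole. A call with a gripper value outside its range is refused whole. "grip" is the closure, from 0 (fully open) to 1 (shut), set as the call begins (left out, the last holds). The fingers move at their own pace and stop on an object; the grip force is fixed at half the most. Time passes only in rows, so rows that do not move let the fingers close. It gives the time, the measured TCP pose, the force, the opening and the grip force at its end, in the units of the state.
- robot.get_obs(): the state, without advancing time (a new reading comes with each control period).
- imaging.camera(name): name is "scene" or "top"; returns the picture (480x640x3 uint8, red, green, blue); there is no depth.
- imaging.get_calibration(name): a dict with "mtx" (3x3 intrinsics, pixels), "T" (4x4, takes a point from camera to world coordinates). Camera axes: x right, y down, z forward; pixel columns grow to the right and rows downward; lengths in m; the calibration is good to about 2 mm. A picture is of the moment at which its call begins. get_calibration takes no time and is no camera call.
- robot.sign_off(): hands the job in; it is judged then, once.
The state is a dict: "clock": time; "joint_pos": joint angles; "qd": joint speeds; "joint_efforts": joint torques, N m; "tcp_pos": TCP position; "tcp_rot": TCP orientation; "ft_force": force on the tool from outside, world axes, zero at the start; "moment": the same for the moment, N m; "gripper_width": opening from 0.0 (shut) to 1.0 (fully open); "gripper_force": force on a finger pad.
Only numpy, scipy, OpenCV 4.12 (cv2) and the standard library are available. Lean on these libraries where they do the work, as an engineer would, in place of code of your own. Each camera call takes 0.05 s, during which the arm holds its last target. There are 200 camera calls.

## Working session

There is one attempt and no reset: what is moved stays moved. The work goes in short steps, Python scripts to look and compute and a tool call to move; the robot and the scene stay as the last step left them, time stands still between calls to the robot, and variables do not carry over. Pictures are saved under pics/ and viewed, at most 10 in all, crops included, and the job is handed in when it is done.

Besides the shell and the picture viewer there is one more tool, called after ">>>" as a command line: name --pt "numbers of a row" for each row, then --argument value for the rest. play_rows: Moves the arm, as the interface text tells. Shifts and turns lie within -1 to 1; 1 stands for 0.2 m of shift or pi rad of turn. Its arguments: {"type":"object","properties":{"targets":{"type":"array"},"grip":{"type":"number"}},"required":["targets"]}

```bash
mkdir -p pics; python3 - <<'E'
from rig import robot, imaging
import cv2,numpy as np
np.set_printoptions(precision=4,suppress=True)
for n in("scene","top"):
    cv2.imwrite(f"pics/{n}0.png",imaging.camera(n)[:,:,::-1])
    c=imaging.get_calibration(n);print(n,np.array(c["mtx"]),np.array(c["T"]))
o=robot.get_obs();print(o)
E
```

```text
scene [[568.6947   0.     325.2859]
 [  0.     568.6947 244.4992]
 [  0.       0.       1.    ]] [[ 0.074   0.8151 -0.5746  1.2007]
 [ 0.9971 -0.0499  0.0576 -0.0608]
 [ 0.0183 -0.5772 -0.8164  1.0248]
 [ 0.      0.      0.      1.    ]]
top [[616.9974   0.     317.0889]
 [  0.     616.9974 244.5555]
 [  0.       0.       1.    ]] [[ 0.0113 -0.9971  0.0751  0.4658]
 [-0.9999 -0.0112  0.0012  0.0069]
 [-0.0003 -0.0751 -0.9972  1.6527]
 [ 0.      0.      0.      1.    ]]
{'clock': 0.1, 'joint_pos': array([-1.2722,  0.4118, -0.0127,  1.5969,  0.0056,  1.1343, -0.0822]), 'qd': array([-0.0001, -0.003 , -0.0007, -0.0021,  0.0005,  0.001 ,  0.0002]), 'joint_efforts': array([  0.0017, -58.9093,   0.6432, -29.1711,  -0.0538,   0.0145,
         0.0001]), 'tcp_pos': array([0.2241, 0.5831, 0.3019]), 'tcp_rot': array([-0.0001,  0.1824,  0.9832, -0.0007]), 'ft_force': array([-0.4202, -0.6431, -0.4452]), 'moment': array([-0.008 ,  0.0042, -0.0205]), 'gripper_force': 0.0, 'gripper_width': 1.000351310678492}
```

View pics/scene0.png

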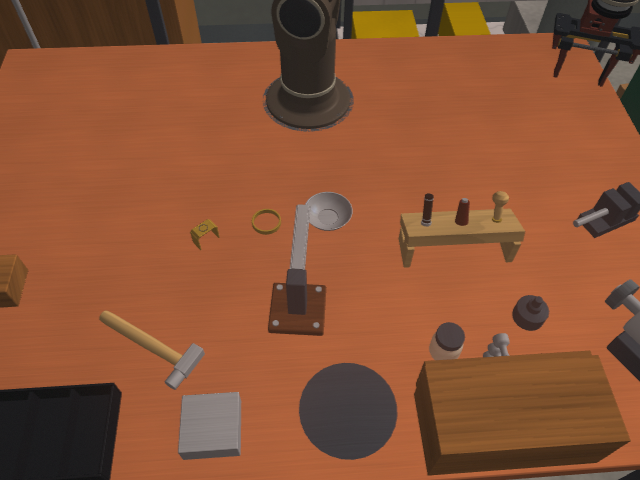

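View pics/top0.png

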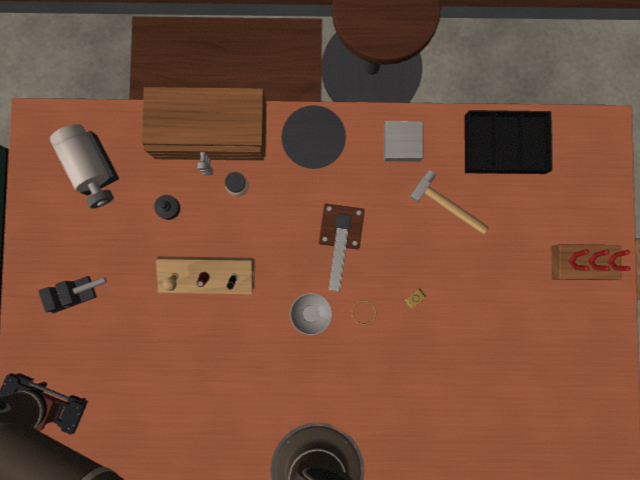

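The scene picture shows the cuff at (204,232), the bar from (303,207) to (297,270), and the black probe at (428,208) in the rack's hole nearest the stake. In the top view they are at (415,298), (335,290)-(342,225) and (232,283). Next I'll enlarge these.

```bash
cat > h.py <<'E'
import cv2,numpy as np
from rig import robot, imaging
np.set_printoptions(precision=4,suppress=True)
def crop(im,x,y,w,h,s): return cv2.resize(im[y:y+h,x:x+w],None,fx=s,fy=s,interpolation=cv2.INTER_CUBIC)
def ray(n,u,v):
    c=imaging.get_calibration(n);K=np.array(c["mtx"]);T=np.array(c["T"])
    return T[:3,3],T[:3,:3]@np.linalg.solve(K,[u,v,1])
def atz(n,u,v,z):
    o,d=ray(n,u,v);return o+d*(z-o[2])/d[2]
def proj(n,P):
    c=imaging.get_calibration(n);K=np.array(c["mtx"]);T=np.linalg.inv(np.array(c["T"]))
    p=K@(T[:3,:3]@np.asarray(P,float)+T[:3,3]);return p[:2]/p[2]
def tri(uv1,uv2):
    A=[];b=[]
    for n,uv in(("scene",uv1),("top",uv2)):
        o,d=ray(n,*uv);d=d/np.linalg.norm(d);M=np.eye(3)-np.outer(d,d);A.append(M);b.append(M@o)
    return np.linalg.lstsq(np.vstack(A),np.hstack(b),rcond=None)[0]
E
python3 - <<'E'
from h import *
s=cv2.imread("pics/scene0.png");t=cv2.imread("pics/top0.png")
# cuff scene 180,210 50x37 x8 =400x300 ; cuff top 390,280
a=np.hstack([crop(s,180,212,50,37,8),crop(t,390,280,50,37,8)])
b=np.hstack([crop(s,255,195,80,60*2,2.5)[:300],np.zeros((300,0,3),np.uint8)])
bar_s=crop(s,260,200,80,100,3); bar_t=crop(t,310,200,80,100,3)
cv2.imwrite("pics/c1.png",np.vstack([a,np.hstack([bar_s,bar_t,np.zeros((300,320,3),np.uint8)])]))
r=np.vstack([crop(s,395,185,133,75,6),])[:,:798]
r2=crop(t,150,250,110,50,7)
r=crop(s,395,185,133,50,6);r2=crop(t,145,250,114,43,7)
cv2.imwrite("pics/c2.png",np.vstack([r,r2]))
E
```

```text
(no output)
```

View pics/c1.png

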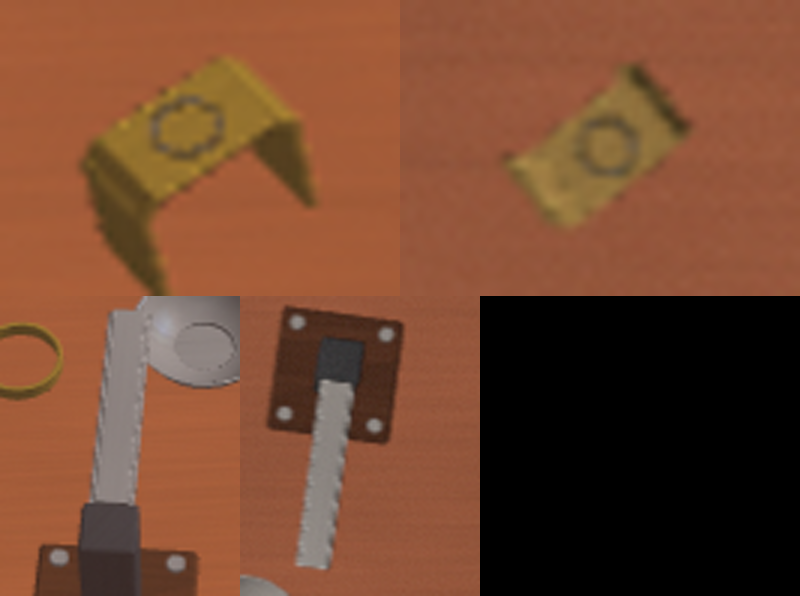

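View pics/c2.png

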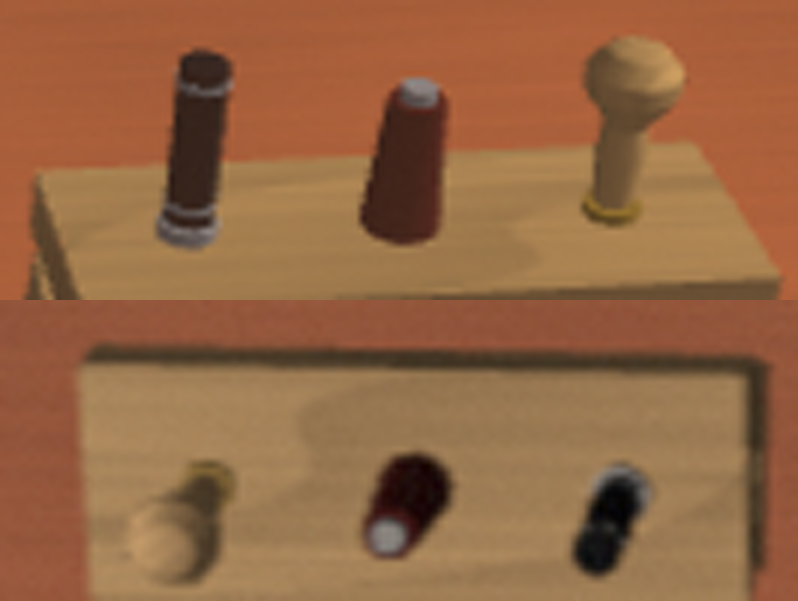

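Scene crop: the cuff's ring is at about (203,227.5), and the probe runs from its collar at (426,223) to the barrel end at (429,196.5). Top crop: the ring is at about (415.6,297.8), and the probe runs from the collar at (233.5,277) to the end at (230,286). Now converting to positions.

```bash
python3 - <<'E'
from h import *
S=lambda x,y,s,ox,oy:((x+.5)/s-.5+ox,(y+.5)/s-.5+oy)
cs=lambda x,y:S(x,y,8,180,212); ct=lambda x,y:S(x-400,y,8,390,280)
bs=lambda x,y:S(x,y-296,3,260,200); bt=lambda x,y:S(x-240,y-296,3,310,200)
ps=lambda x,y:S(x,y,6,395,185); pt=lambda x,y:S(x,y-300,7,145,250)
print("ring tri",tri(cs(187,127),ct(608,146)),"s",atz("scene",*cs(187,127),.045),"t",atz("top",*ct(608,146),.045))
for a,b in(((567,225),(690,128)),((507,160),(632,65))):
    d=atz("top",*ct(*b),.042)-atz("top",*ct(*a),.042);print("top edge",d,np.degrees(np.arctan2(d[1],d[0])))
for a,b in(((160,203),(272,128)),((95,145),(225,57))):
    d=atz("scene",*cs(*b),.042)-atz("scene",*cs(*a),.042);print("sc edge",d,np.degrees(np.arctan2(d[1],d[0])))
for n,f,L in(("scene",bs,[(112,311),(146,311),(92,501),(133,504)]),("top",bt,[(296,566),(328,569),(320,380),(353,381)])):
    P=[atz(n,*f(*q),.13) for q in L];e=(P[0]+P[1])/2;p=(P[2]+P[3])/2;d=e-p
    print(n,"end",e,"post",p,"len",np.linalg.norm(d),"w",np.linalg.norm(P[0]-P[1]),np.linalg.norm(P[2]-P[3]),"yaw",np.degrees(np.arctan2(*(-d)[1::-1])))
e=tri(ps(206,68),pt(597,552));c=tri(ps(188,228),pt(622,490));d=e-c
print("probe end",e,"collar",c,np.linalg.norm(d),d/np.linalg.norm(d))
# rack face front (low, -x) edge & back edge : scene
for n,f,L in(("scene",ps,[(38,172),(690,143)]),("top",pt,[(85,362),(765,372)])):
    P=[atz(n,*f(*q),.085) for q in L];d=P[1]-P[0];print("rack edge",n,P,np.degrees(np.arctan2(d[1],d[0])))
E
```

```text
ring tri [ 0.4511 -0.2492  0.0459] s [ 0.4503 -0.2504  0.045 ] t [ 0.4511 -0.2484  0.045 ]
top edge [ 0.0318 -0.04    0.    ] -51.47279309445388
top edge [ 0.0313 -0.0407  0.    ] -52.44002975175591
sc edge [-0.0233  0.0286  0.    ] 129.08680225701818
sc edge [-0.0279  0.0333  0.    ] 129.95941766497597
scene end [ 0.4696 -0.036   0.13  ] post [ 0.6225 -0.0542  0.13  ] len 0.1540055063927507 w 0.022944295422037304 0.025661729278034645 yaw -6.759339409352849
top end [ 0.4683 -0.0334  0.13  ] post [ 0.6227 -0.0522  0.13  ] len 0.15552646326853378 w 0.02636179794373538 0.027288927556181487 yaw -6.950630650023687
probe end [0.4765 0.2194 0.1478] collar [0.4994 0.219  0.0892] 0.06296166147685234 [-0.3631  0.0062  0.9317]
rack edge scene [array([0.4684, 0.1711, 0.085 ]), array([0.4692, 0.4055, 0.085 ])] 89.80080913064346
rack edge top [array([0.5438, 0.4163, 0.085 ]), array([0.543 , 0.1691, 0.085 ])] -90.19672819950225
```

```bash
cat >> h.py <<'E'
from scipy.spatial.transform import Rotation as R, Slerp
def down(yaw,axis=(0,0,1)):
    """tool y at world angle yaw (deg), tool z = -axis"""
    z=-np.array(axis,float);z/=np.linalg.norm(z)
    y=np.array([np.cos(np.radians(yaw)),np.sin(np.radians(yaw)),0]);y-=z*(y@z);y/=np.linalg.norm(y)
    return R.from_matrix(np.c_[np.cross(y,z),y,z])
def cur():
    o=robot.get_obs();return np.array(o["tcp_pos"]),R.from_quat(np.roll(o["tcp_rot"],-1))
def plan(wps,start=None):
    """wps: list of (pos,R,n); prints rows"""
    p,q=start or cur()
    for P,Q,n in wps:
        dv=(q.inv()*Q).as_rotvec()/n; d=(np.array(P)-p)/n
        for i in range(n):
            r=np.r_[q.inv().apply(d)/.2,dv/np.pi].round(3); print(r.tolist())
            p=p+q.apply(r[:3]*.2); q=q*R.from_rotvec(r[3:]*np.pi)
        print('--',p,'max',np.linalg.norm(d),np.degrees(np.linalg.norm(dv)))
    return p,q
E
python3 - <<'E'
from h import *
plan([([.46,.12,.27],down(-1),8),([.4508,-.2493,.20],down(-51.2),8)])
E
```

```text
[-0.241, -0.217, 0.02, -0.0, 0.0, 0.049]
[-0.272, -0.178, 0.02, -0.0, 0.0, 0.049]
[-0.296, -0.134, 0.02, -0.0, 0.0, 0.049]
[-0.313, -0.087, 0.02, -0.0, 0.0, 0.049]
[-0.323, -0.038, 0.02, -0.0, 0.0, 0.049]
[-0.325, 0.012, 0.02, -0.0, 0.0, 0.049]
[-0.319, 0.062, 0.02, -0.0, 0.0, 0.049]
[-0.306, 0.11, 0.02, -0.0, 0.0, 0.049]
-- [0.4601 0.1198 0.2704] max 0.06509063323230416 8.748293478395096
[-0.231, 0.001, 0.044, 0.0, 0.0, 0.034]
[-0.229, 0.025, 0.044, 0.0, 0.0, 0.034]
[-0.225, 0.049, 0.044, 0.0, 0.0, 0.034]
[-0.219, 0.073, 0.044, 0.0, 0.0, 0.034]
[-0.21, 0.096, 0.044, 0.0, 0.0, 0.034]
[-0.198, 0.118, 0.044, 0.0, 0.0, 0.034]
[-0.185, 0.138, 0.044, 0.0, 0.0, 0.034]
[-0.169, 0.157, 0.044, 0.0, 0.0, 0.034]
-- [ 0.4506 -0.2493  0.2006] max 0.04698384207361659 6.203296264059633
```

>>> play_rows --pt "-0.24 -0.19 0.02 0 0 0.05" --pt "-0.26 -0.16 0.02 0 0 0.05" --pt "-0.27 -0.13 0.02 0 0 0.05" --pt "-0.28 -0.09 0.02 0 0 0.05" --pt "-0.29 -0.04 0.02 0 0 0.05" --pt "-0.29 0.01 0.02 0 0 0.05" --pt "-0.29 0.06 0.02 0 0 0.05" --pt "-0.28 0.1 0.02 0 0 0.05" --grip 0

```text
clock: 1.1
tcp_pos: [0.4371, 0.1557, 0.2706]
tcp_rot: [-0.0, 0.727, 0.687, 0.0]
ft_force: [0.8, 0.3, 0.4]
gripper_width: 1.002
gripper_force: 0.0
```

```bash
python3 - <<'E'
from h import *
print(cur()[0]);plan([([.4508,-.2493,.20],down(-51.2),8)])
E
```

```text
[0.4371 0.1557 0.2706]
[-0.252, 0.023, 0.044, 0.0, -0.0, 0.033]
[-0.248, 0.049, 0.044, 0.0, -0.0, 0.033]
[-0.242, 0.075, 0.044, 0.0, -0.0, 0.033]
[-0.233, 0.099, 0.044, 0.0, -0.0, 0.033]
[-0.222, 0.123, 0.044, 0.0, -0.0, 0.033]
[-0.208, 0.145, 0.044, 0.0, -0.0, 0.033]
[-0.192, 0.166, 0.044, 0.0, -0.0, 0.033]
[-0.173, 0.185, 0.044, 0.0, -0.0, 0.033]
-- [ 0.4509 -0.2494  0.2001] max 0.05141532361076146 5.988795265375883
```

>>> play_rows --pt "-0.252 0.023 0.044 0 0 0.033" --pt "-0.248 0.049 0.044 0 0 0.033" --pt "-0.242 0.075 0.044 0 0 0.033" --pt "-0.233 0.1 0.044 0 0 0.033" --pt "-0.222 0.123 0.044 0 0 0.033" --pt "-0.208 0.145 0.044 0 0 0.033" --pt "-0.192 0.166 0.044 0 0 0.033" --pt "-0.173 0.185 0.044 0 0 0.033"

```text
clock: 2.1
tcp_pos: [0.4525, -0.2491, 0.1998]
tcp_rot: [-0.0, 0.942, 0.336, 0.0]
ft_force: [1.3, 0.4, -0.2]
gripper_width: 1.004
gripper_force: 0.0
```

```bash
python3 - <<'E'
from h import *
print(cur()[0],robot.get_obs()["joint_pos"]);plan([([.4508,-.2493,.088],down(-51.2),5)])
E
```

```text
[ 0.4525 -0.2491  0.1998] [-0.1479  0.4145  0.7154  2.0033 -0.3593  0.8507 -0.118 ]
[-0.001, -0.001, 0.112, -0.0, -0.0, 0.001]
[-0.001, -0.001, 0.112, -0.0, -0.0, 0.001]
[-0.001, -0.001, 0.112, -0.0, -0.0, 0.001]
[-0.001, -0.001, 0.112, -0.0, -0.0, 0.001]
[-0.001, -0.001, 0.112, -0.0, -0.0, 0.001]
-- [ 0.4511 -0.2489  0.0878] max 0.02236372284354781 0.10009584796952742
```

>>> play_rows --pt "0 0 0.112 0 0 0.001" --pt "-0.001 -0.001 0.112 0 0 0.001" --pt "-0.001 -0.001 0.112 0 0 0" --pt "-0.001 -0.001 0.112 0 0 0" --pt "-0.001 -0.001 0.112 0 0 0" --pt "0 0 0 0 0 0"

```text
clock: 2.85
tcp_pos: [0.4504, -0.2471, 0.0869]
tcp_rot: [-0.001, 0.942, 0.335, -0.001]
ft_force: [0.4, -0.1, 1.1]
gripper_width: 1.002
gripper_force: 0.0
```

>>> play_rows --pt "0 0 0 0 0 0" --pt "0 0 0 0 0 0" --pt "0 0 0 0 0 0" --pt "0 0 0 0 0 0" --pt "0 0 0 0 0 0" --pt "0 0 0 0 0 0" --grip 1

```text
clock: 3.6
tcp_pos: [0.4518, -0.2477, 0.0886]
tcp_rot: [0.0, 0.942, 0.335, 0.0]
ft_force: [-0.1, 1.2, 6.7]
gripper_width: 0.589
gripper_force: 30.0
```

```bash
python3 - <<'E'
from h import *
p,q=cur()
s=plan([([p[0],p[1],.25],q,4),([.5383,-.0430,.26],down(-96.85),8)])
E
```

```text
[0.0, 0.0, -0.202, 0.0, 0.0, 0.0]
[0.0, 0.0, -0.202, 0.0, 0.0, 0.0]
[0.0, 0.0, -0.202, 0.0, 0.0, 0.0]
[0.0, 0.0, -0.202, 0.0, 0.0, 0.0]
-- [ 0.4516 -0.2477  0.2502] max 0.04033993802354501 0.0
[0.123, -0.065, -0.006, 0.0, -0.0, 0.032]
[0.116, -0.077, -0.006, 0.0, -0.0, 0.032]
[0.107, -0.088, -0.006, 0.0, -0.0, 0.032]
[0.098, -0.099, -0.006, 0.0, -0.0, 0.032]
[0.087, -0.108, -0.006, 0.0, -0.0, 0.032]
[0.076, -0.116, -0.006, 0.0, -0.0, 0.032]
[0.064, -0.123, -0.006, 0.0, -0.0, 0.032]
[0.051, -0.129, -0.006, 0.0, -0.0, 0.032]
-- [ 0.5382 -0.043   0.2599] max 0.02780949262030635 5.744441770931834
```

>>> play_rows --pt "0 0 -0.1 0 0 0" --pt "0 0 -0.2 0 0 0" --pt "0 0 -0.2 0 0 0" --pt "0 0 -0.2 0 0 0" --pt "0 0 -0.12 0 0 0" --pt "0 0 0 0 0 0"

```text
clock: 4.35
tcp_pos: [0.4519, -0.2477, 0.2534]
tcp_rot: [0.001, 0.942, 0.335, 0.001]
ft_force: [-0.3, 0.1, -0.4]
gripper_width: 0.592
gripper_force: 30.0
```

>>> play_rows --pt "0.123 -0.065 0 0 0 0.032" --pt "0.116 -0.077 0 0 0 0.032" --pt "0.107 -0.088 0 0 0 0.032" --pt "0.098 -0.1 0 0 0 0.032" --pt "0.087 -0.108 0 0 0 0.032" --pt "0.076 -0.116 0 0 0 0.032" --pt "0.064 -0.123 0 0 0 0.032" --pt "0.051 -0.129 0 0 0 0.032"

```text
clock: 5.35
tcp_pos: [0.5375, -0.0417, 0.2506]
tcp_rot: [0.0, 0.998, -0.062, -0.001]
ft_force: [-0.2, -0.9, -1.3]
gripper_width: 0.591
gripper_force: 30.0
```

```bash
python3 - <<'E'
from h import *
s=imaging.camera("scene")[:,:,::-1];t=imaging.camera("top")[:,:,::-1]
cv2.imwrite("pics/hold.png",np.hstack([crop(s,250,130,100,150,4),crop(t,290,180,100,150,4)]))
plan([([.5383,-.0430,.20],down(-96.85),4)]);print(cur()[0],robot.get_obs()["gripper_width"])
E
```

```text
[0.001, 0.005, 0.063, 0.0, 0.0, 0.0]
[0.001, 0.005, 0.063, 0.0, 0.0, 0.0]
[0.001, 0.005, 0.063, 0.0, 0.0, 0.0]
[0.001, 0.005, 0.063, 0.0, 0.0, 0.0]
-- [ 0.5385 -0.0434  0.1998] max 0.012590549160656205 0.03801001214607728
[ 0.5383 -0.0393  0.2502] 0.5918841026819086
```

View pics/hold.png

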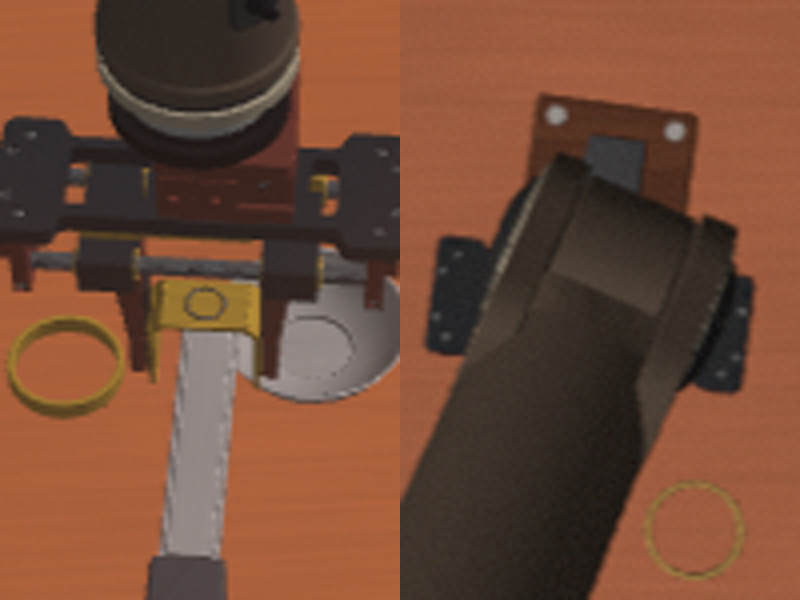

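The picture shows the cuff held level above the bar, legs on either side, with its ring at scene crop (206,303). Lowering now.

>>> play_rows --pt "0.001 0.005 0.063 0 0 0" --pt "0.001 0.005 0.063 0 0 0" --pt "0.001 0.005 0.063 0 0 0" --pt "0.001 0.005 0.063 0 0 0" --pt "0 0 0 0 0 0" --pt "0 0 0 0 0 0"

```text
clock: 6.2
tcp_pos: [0.5384, -0.0471, 0.202]
tcp_rot: [0.0, 0.998, -0.061, 0.0]
ft_force: [0.5, -0.4, -0.8]
gripper_width: 0.591
gripper_force: 30.0
```

```bash
python3 - <<'E'
from h import *
s=imaging.camera("scene")[:,:,::-1]
p,q=cur();print(p, q.as_matrix()[:,1])
plan([([.5383,-.0430,.178],down(-96.85),3)])
u,v=206.5/4-.5+250,303.5/4-.5+130;print("ring earlier",atz("scene",u,v,.207))
E
```

```text
[ 0.5385 -0.047   0.2022] [-0.1216 -0.9926 -0.0001]
[-0.001, -0.007, 0.04, -0.0, -0.0, -0.0]
[-0.001, -0.007, 0.04, -0.0, -0.0, -0.0]
[-0.001, -0.007, 0.04, -0.0, -0.0, -0.0]
-- [ 0.5384 -0.0427  0.1782] max 0.008171576429313543 0.045663331107544
ring earlier [ 0.534  -0.0411  0.207 ]
```

>>> play_rows --pt "0 -0.01 0.03 0 0 0" --pt "0 -0.01 0.03 0 0 0" --pt "0 0 0.03 0 0 0" --pt "0 0 0.02 0 0 0" --pt "0 0 0 0 0 0" --pt "0 0 0 0 0 0"

```text
clock: 7.0
tcp_pos: [0.5388, -0.043, 0.1799]
tcp_rot: [0.0, 0.998, -0.061, 0.0]
ft_force: [-0.1, -0.3, -0.7]
gripper_width: 0.595
gripper_force: 30.0
```

Lowering a little more, then opening partway: the cuff is 52 mm across, so a full opening clears it.

>>> play_rows --pt "0 0 0.008 0 0 0" --pt "0 0 0.006 0 0 0" --pt "0 0 0 0 0 0"

```text
clock: 7.38
tcp_pos: [0.5387, -0.0428, 0.177]
tcp_rot: [-0.0, 0.998, -0.061, -0.0]
ft_force: [0.5, -0.2, -1.4]
gripper_width: 0.589
gripper_force: 30.0
```

>>> play_rows --pt "0 0 0 0 0 0" --pt "0 0 0 0 0 0" --pt "0 0 0 0 0 0" --pt "0 0 0 0 0 0" --pt "0 0 0 0 0 0" --pt "0 0 0 0 0 0" --grip 0

```text
clock: 8.12
tcp_pos: [0.5387, -0.0428, 0.177]
tcp_rot: [-0.0, 0.998, -0.061, -0.0]
ft_force: [-0.3, -0.8, 0.1]
gripper_width: 0.997
gripper_force: 0.0
```

>>> play_rows --pt "0 0 -0.05 0 0 0" --pt "0 0 -0.1 0 0 0" --pt "0 0 -0.15 0 0 0" --pt "0 0 -0.15 0 0 0" --pt "0 0 -0.15 0 0 0"

```text
clock: 8.75
tcp_pos: [0.5387, -0.0432, 0.2994]
tcp_rot: [-0.0, 0.998, -0.061, 0.001]
ft_force: [0.8, 0.4, 0.8]
gripper_width: 0.998
gripper_force: 0.0
```

```bash
python3 - <<'E'
from h import *
p,q=cur();print(p)
ax=np.array([-.342,0.,.94]);ax/=np.linalg.norm(ax)
e=np.array([.4765,.2194,.1478]);c=np.array([.4994,.219,.0892])
g=(e-28*.001*ax+c+(40-4)*.001*ax)/2;g1=e-.028*ax
print("grip",g,g1)
Q=down(-90,ax)
pre=g+ax*(.061+.09)
plan([(pre+[0,0,.02],Q,8)]);print("pre",pre)
E
```

```text
[ 0.5387 -0.0432  0.2994]
grip [0.4866 0.2192 0.1223] [0.4861 0.2194 0.1215]
[-0.084, -0.155, 0.01, 0.001, 0.014, -0.005]
[-0.082, -0.156, 0.006, 0.001, 0.014, -0.005]
[-0.08, -0.157, 0.003, 0.001, 0.014, -0.005]
[-0.078, -0.159, 0.0, 0.001, 0.014, -0.005]
[-0.075, -0.16, -0.003, 0.001, 0.014, -0.005]
[-0.072, -0.161, -0.005, 0.001, 0.014, -0.005]
[-0.07, -0.162, -0.008, 0.001, 0.014, -0.005]
[-0.067, -0.163, -0.01, 0.001, 0.014, -0.005]
-- [0.435  0.2191 0.2841] max 0.03532543456323279 2.638654210025846
pre [0.435  0.2192 0.2642]
```

>>> play_rows --pt "-0.084 -0.155 0.01 0.001 0.014 -0.005" --pt "-0.082 -0.156 0.006 0.001 0.014 -0.005" --pt "-0.08 -0.157 0.003 0.001 0.014 -0.005" --pt "-0.078 -0.159 0 0.001 0.014 -0.005" --pt "-0.075 -0.16 -0.003 0.001 0.014 -0.005" --pt "-0.072 -0.161 -0.005 0.001 0.014 -0.005" --pt "-0.07 -0.162 -0.008 0.001 0.014 -0.005" --pt "-0.067 -0.163 -0.01 0.001 0.014 -0.005" --grip 0.45

```text
clock: 9.75
tcp_pos: [0.4347, 0.2203, 0.2828]
tcp_rot: [-0.003, 0.984, 0.002, 0.176]
ft_force: [0.5, -0.0, 0.4]
gripper_width: 0.55
gripper_force: 0.0
```

>>> play_rows --pt "0 0 0 0 0 0" --pt "0 0 0 0 0 0"

```text
clock: 10.0
tcp_pos: [0.4352, 0.2189, 0.2824]
tcp_rot: [-0.002, 0.985, 0.002, 0.175]
ft_force: [-0.3, -0.1, 0.0]
gripper_width: 0.551
gripper_force: 0.0
```

```bash
python3 - <<'E'
from h import *
s=imaging.camera("scene")[:,:,::-1];t=imaging.camera("top")[:,:,::-1]
cv2.imwrite("pics/chk.png",np.hstack([np.vstack([crop(s,270,180,80,60,5),crop(s,380,120,80,60,5)]),np.vstack([crop(t,300,205,80,60,5),crop(t,190,240,80,60,5)])]))
p,q=cur();print(p,robot.get_obs()["gripper_width"])
ax=np.array([-.342,0.,.94]);g=np.array([.4866,.2192,.1223]);Q=down(-90,ax)
print(Q.inv().apply(g+ax*.061-p)/.2)
plan([(g+ax*.121,Q,3),(g+ax*.061,Q,4)])
E
```

```text
[0.4355 0.2183 0.2823] 0.5489843430982809
[-0.0335 -0.0046  0.5338]
[-0.011, -0.001, 0.078, -0.0, -0.0, 0.0]
[-0.011, -0.001, 0.078, -0.0, -0.0, 0.0]
[-0.011, -0.001, 0.078, -0.0, -0.0, 0.0]
-- [0.4455 0.2191 0.2361] max 0.0157438665039383 0.11163985148419162
[-0.001, 0.0, 0.075, -0.0, -0.0, 0.0]
[-0.001, 0.0, 0.075, -0.0, -0.0, 0.0]
[-0.001, 0.0, 0.075, -0.0, -0.0, 0.0]
[-0.001, 0.0, 0.075, -0.0, -0.0, 0.0]
-- [0.4654 0.2193 0.1795] max 0.01498609864351361 0.08372988861314372
```

View pics/chk.png

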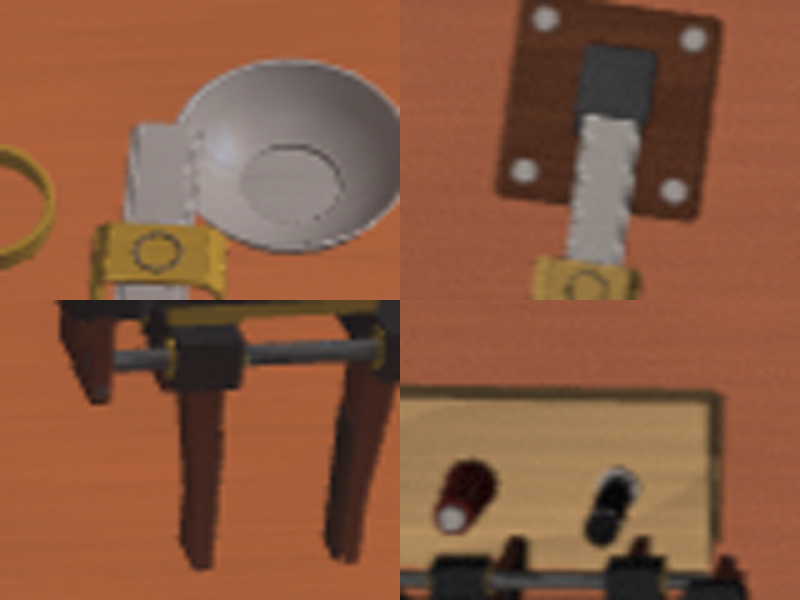

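The cuff lies flat on the bar with its ring at scene (301.0,229.8) and top (337.0,261.8). The gripper is lined up above the probe.

>>> play_rows --pt "-0.011 -0.001 0.078 0 0 0" --pt "-0.011 -0.001 0.078 0 0 0" --pt "-0.011 -0.001 0.078 0 0 0" --pt "-0.001 0 0.075 0 0 0" --pt "-0.001 0 0.075 0 0 0" --pt "-0.001 0 0.075 0 0 0" --pt "-0.001 0 0.075 0 0 0" --pt "0 0 0 0 0 0"

```text
clock: 11.1
tcp_pos: [0.4654, 0.2188, 0.1786]
tcp_rot: [-0.001, 0.985, 0.001, 0.175]
ft_force: [0.4, -0.3, 0.1]
gripper_width: 0.554
gripper_force: 0.0
```

>>> play_rows --pt "0 0 0 0 0 0" --pt "0 0 0 0 0 0" --pt "0 0 0 0 0 0" --pt "0 0 0 0 0 0" --pt "0 0 0 0 0 0" --grip 1

```text
clock: 11.72
tcp_pos: [0.4646, 0.2191, 0.1791]
tcp_rot: [-0.001, 0.985, 0.002, 0.175]
ft_force: [-0.7, -4.5, 2.5]
gripper_width: 0.201
gripper_force: 29.9
```

```bash
python3 - <<'E'
from h import *
print("ring",tri((301.0,229.8),(337.0,261.8)),atz("scene",301.0,229.8,.133),atz("top",337.0,261.8,.133))
p,q=cur();print(p,q.as_matrix()[:,2],robot.get_obs()["gripper_width"])
E
```

```text
ring [ 0.5379 -0.0417  0.1367] [ 0.535  -0.0426  0.133 ] [ 0.5381 -0.0409  0.133 ]
[0.4646 0.2191 0.1791] [ 0.3447  0.0029 -0.9387] 0.20079723082028397
```

>>> play_rows --pt "0 0 -0.05 0 0 0" --pt "0 0 -0.1 0 0 0" --pt "0 0 -0.12 0 0 0" --pt "0 0 -0.12 0 0 0" --pt "0 0 -0.12 0 0 0" --pt "0 0 0 0 0 0"

```text
clock: 12.48
tcp_pos: [0.429, 0.2215, 0.2754]
tcp_rot: [-0.004, 0.985, 0.004, 0.175]
ft_force: [0.3, 0.2, -0.5]
gripper_width: 0.2
gripper_force: 30.0
```

```bash
python3 - <<'E'
from h import *
p,q=cur();print(p,robot.get_obs()["gripper_width"])
plan([(p+[0,0,.06],q,2),([.537,-.042,.33],down(-92),10)])
E
```

```text
[0.429  0.2215 0.2754] 0.19962434193407588
[0.052, -0.001, -0.141, 0.0, 0.0, 0.0]
[0.052, -0.001, -0.141, 0.0, 0.0, 0.0]
-- [0.429  0.2216 0.3355] max 0.03 0.0
[0.049, 0.132, 0.02, -0.0, -0.011, 0.001]
[0.05, 0.132, 0.018, -0.0, -0.011, 0.001]
[0.051, 0.132, 0.017, -0.0, -0.011, 0.001]
[0.052, 0.132, 0.015, -0.0, -0.011, 0.001]
[0.053, 0.132, 0.013, -0.0, -0.011, 0.001]
[0.054, 0.131, 0.011, -0.0, -0.011, 0.001]
[0.054, 0.131, 0.009, -0.0, -0.011, 0.001]
[0.055, 0.131, 0.007, -0.0, -0.011, 0.001]
[0.056, 0.131, 0.005, -0.0, -0.011, 0.001]
[0.056, 0.131, 0.004, -0.0, -0.011, 0.001]
-- [ 0.5371 -0.0419  0.3301] max 0.028486989377147158 2.0331796287659376
```

>>> play_rows --pt "0.052 0 -0.14 0 0 0" --pt "0.052 0 -0.14 0 0 0" --pt "0.049 0.132 0.02 0 -0.011 0.001" --pt "0.05 0.132 0.018 0 -0.011 0.001" --pt "0.051 0.132 0.017 0 -0.011 0.001" --pt "0.052 0.132 0.015 0 -0.011 0.001" --pt "0.053 0.132 0.013 0 -0.011 0.001" --pt "0.054 0.131 0.011 0 -0.011 0.001"

```text
clock: 13.48
tcp_pos: [0.4792, 0.0589, 0.3392]
tcp_rot: [-0.005, 0.997, -0.006, 0.078]
ft_force: [-0.0, 0.8, -0.8]
gripper_width: 0.196
gripper_force: 30.0
```

>>> play_rows --pt "0.054 0.131 0.009 0 -0.011 0.001" --pt "0.055 0.131 0.007 0 -0.011 0.001" --pt "0.056 0.131 0.005 0 -0.011 0.001" --pt "0.056 0.131 0.004 0 -0.011 0.001" --pt "0 0 0 0 0 0" --pt "0 0 0 0 0 0"

```text
clock: 14.22
tcp_pos: [0.4678, -0.0442, 0.3625]
tcp_rot: [-0.005, 0.999, -0.012, 0.033]
ft_force: [1.0, 0.0, -0.8]
gripper_width: 0.201
gripper_force: 30.0
```

```bash
python3 - <<'E'
from h import *
s=imaging.camera("scene")[:,:,::-1];t=imaging.camera("top")[:,:,::-1]
cv2.imwrite("pics/hov.png",np.hstack([crop(s,265,165,67,75,6),crop(t,300,215,67,75,6)])[:,:798])
p,q=cur();print(p,q.as_matrix()[:,2]);plan([([.537,-.042,p[2]],down(-92),2)])
f=p+q.as_matrix()[:,2]*.153;print("foot",f,"scene px",proj("scene",f))
E
```

```text
[ 0.4679 -0.0438  0.3625] [ 0.065   0.0087 -0.9978]
[0.172, -0.008, 0.011, -0.002, -0.01, 0.002]
[0.173, -0.01, 0.006, -0.002, -0.01, 0.002]
-- [ 0.537  -0.042   0.3625] max 0.03458141219731099 1.9081891305282395
foot [ 0.4778 -0.0424  0.2098] scene px [298.9413 181.5698]
```

View pics/hov.png

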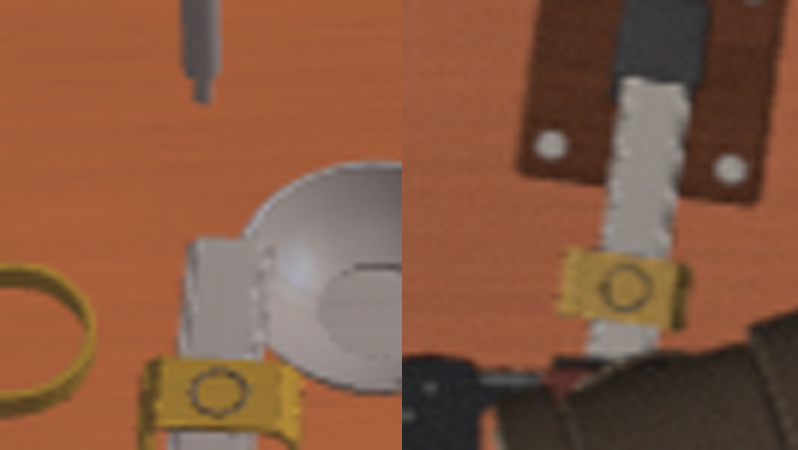

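The foot tip is at scene (298.6,181.4), as my model predicts. The ring is at scene (300.9,229.9) and top (337.1,262.6), but the arm stopped short in x.

```bash
python3 - <<'E'
from h import *
print(robot.get_obs()["joint_pos"],atz("scene",300.9,229.9,.133),atz("top",337.1,262.6,.133))
plan([([.5358,-.042,.335],down(-93),6)])
E
```

```text
[-1.6225 -0.2915  1.4387  1.9604  0.3178  1.171  -1.8916] [ 0.5353 -0.0428  0.133 ] [ 0.5362 -0.0411  0.133 ]
[0.055, -0.003, 0.027, -0.001, -0.003, 0.002]
[0.055, -0.003, 0.026, -0.001, -0.003, 0.002]
[0.055, -0.003, 0.025, -0.001, -0.003, 0.002]
[0.056, -0.004, 0.025, -0.001, -0.003, 0.002]
[0.056, -0.004, 0.024, -0.001, -0.003, 0.002]
[0.056, -0.005, 0.024, -0.001, -0.003, 0.002]
-- [ 0.5358 -0.0419  0.335 ] max 0.012216749369194611 0.6845386725242644
```

>>> play_rows --pt "0.055 0 0.02 0 -0.003 0.002" --pt "0.055 0 0.02 0 -0.003 0.002" --pt "0.055 0 0.02 0 -0.003 0.002"

```text
clock: 14.7
tcp_pos: [0.4699, -0.0421, 0.3662]
tcp_rot: [-0.004, 0.999, -0.022, 0.032]
ft_force: [0.1, 0.2, -1.4]
gripper_width: 0.203
gripper_force: 30.0
```

```bash
python3 - <<'E'
from h import *
p,q=cur();print(p,q.as_matrix()[:,2],robot.get_obs()["joint_pos"])
E
```

```text
[ 0.4699 -0.0421  0.3662] [ 0.0644  0.0067 -0.9979] [-1.6313 -0.2925  1.44    1.9505  0.3201  1.1815 -1.9172]
```

The arm has drifted onto its joint 2 and joint 3 limits. The tool's yaw is free for pressing, so I'll unwind it and watch the joints.

>>> play_rows --pt "0 -0.05 -0.02 0 0 -0.05" --pt "0 -0.05 -0.02 0 0 -0.05" --pt "0 -0.05 -0.02 0 0 -0.05"

```text
clock: 15.08
tcp_pos: [0.4657, -0.0124, 0.3783]
tcp_rot: [0.004, 0.976, 0.215, 0.032]
ft_force: [-0.2, 0.2, -1.3]
gripper_width: 0.2
gripper_force: 29.9
```

```bash
python3 - <<'E'
from h import *
p,q=cur();o=robot.get_obs();print(p,o["tcp_rot"],o["joint_pos"])
E
```

```text
[ 0.4657 -0.0124  0.3783] [0.0036 0.9762 0.2146 0.0322] [-1.6338 -0.2926  1.3663  1.9428  0.3178  1.2104 -1.5107]
```

```bash
cat > fk.py <<'E'
from h import *
from scipy.optimize import least_squares
import itertools
D=[([-1.2722,.4118,-.0127,1.5969,.0056,1.1343,-.0822],[.2241,.5831,.3019],[-.0001,.1824,.9832,-.0007]),
([-.1479,.4145,.7154,2.0033,-.3593,.8507,-.118],[.4525,-.2491,.1998],[0,.942,.336,0]),
([-1.6225,-.2915,1.4387,1.9604,.3178,1.171,-1.8916],[.4679,-.0438,.3625],[-.005,.999,-.012,.033]),
([-1.6313,-.2925,1.44,1.9505,.3201,1.1815,-1.9172],[.4699,-.0421,.3662],[-.004,.999,-.022,.032]),
([-1.6338,-.2926,1.3663,1.9428,.3178,1.2104,-1.5107],[.4657,-.0124,.3783],[.0036,.9762,.2146,.0322])]
def fk(q,x,s):
    # x: yaw0, toolyaw, then links (x,z) offsets in frames 2,4,6 & base z ; joint zero offsets 
    Rz=lambda a:R.from_euler('z',a);Ry=lambda a:R.from_euler('y',a)
    r=Rz(s[0]*q[0]+x[0]);p=np.array([0,0,x[2]])
    r=r*Ry(s[1]*q[1]);r=r*Rz(s[2]*q[2]);p=p+r.apply([x[3],0,x[4]])
    r=r*Ry(s[3]*q[3]);r=r*Rz(s[4]*q[4]);p=p+r.apply([x[5],0,x[6]])
    r=r*Ry(s[5]*q[5]);r=r*Rz(s[6]*q[6]);r=r*Rz(x[1]);p=p+r.apply([0,0,x[8]])+ (r*Rz(-x[1])*Rz(-s[6]*q[6])).apply([x[7],0,0])
    return p,r
def res(x,s):
    o=[]
    for q,p,Q in D:
        P,r=fk(q,x,s);o+=list(P-p)+list(.3*(r.inv()*R.from_quat(np.roll(Q,-1))).as_rotvec())
    return np.array(o)
def fit():
    best=[]
    for sg in itertools.product([1,-1],repeat=4):
        s=[sg[0],1,sg[1],1,sg[2],1,sg[3]]
        for y0 in(0,3.14,1.57,-1.57):
          for ty in(0,3.14,1.57,-1.57):
            f=least_squares(res,[y0,ty,.3,0,.4,0,.4,0,.15],args=(s,),max_nfev=40,loss='linear');best.append((f.cost,s,f.x))
    return min(best,key=lambda b:b[0])
E
python3 - <<'E'
from fk import *
c,s,x=fit();print(c,s,x);print(res(x,s).reshape(-1,6))
E
```

```text
4.819215962466347e-05 [-1, 1, -1, 1, -1, 1, -1] [-0.0662  1.505   0.6984 -0.0074  0.5112 -0.0187  0.411  -0.0487  0.7116]
[[-0.0064  0.0036 -0.001   0.     -0.     -0.0001]
 [-0.004  -0.0033  0.0001 -0.0001 -0.      0.0001]
 [ 0.0007 -0.0007  0.0009  0.0015  0.0002  0.0001]
 [ 0.0001 -0.002   0.0006  0.0013 -0.0002  0.    ]
 [-0.0006 -0.0017 -0.0006  0.0012  0.0005 -0.0001]]
```

```bash
cat >> fk.py <<'E'
X=np.array([-0.0662,1.505,0.6984,-0.0074,0.5112,-0.0187,0.411,-0.0487,0.7116]);SG=[-1,1,-1,1,-1,1,-1]
LO=np.array([-2.95,-.29,-1.47,.14,-1.03,.13,-2.86]);HI=np.array([2.95,1.99,1.44,2.54,4.17,1.85,2.86])
def jac(q):
    p,r=fk(q,X,SG);J=np.zeros((6,7))
    for i in range(7):
        d=np.array(q,float);d[i]+=1e-5;P,r2=fk(d,X,SG);J[:3,i]=(P-p)/1e-5;J[3:,i]=(r2*r.inv()).as_rotvec()/1e-5
    return p,r,J
def sim(q,rows,sub=5,clip=True):
    q=np.array(q,float)
    P,Rr=fk(q,X,SG)
    for row in rows:
        row=np.array(row);P2=P+Rr.apply(row[:3]*.2);R2=Rr*R.from_rotvec(row[3:]*np.pi);dv=row[3:]*np.pi
        for k in range(1,sub+1):
            Pt=P+(P2-P)*k/sub;Rt=Rr*R.from_rotvec(dv*k/sub)
            for _ in range(2):
                p,r,J=jac(q);e=np.r_[Pt-p,(Rt*r.inv()).as_rotvec()];q=q+np.linalg.pinv(J,rcond=1e-3)@e
                if clip:q=np.clip(q,LO,HI)
        P,Rr=P2,R2
    return q
E
python3 - <<'E'
from fk import *
A=D[0][0]
r1=[[-0.24,-0.19,0.02,0,0,0.05],[-0.26,-0.16,0.02,0,0,0.05],[-0.27,-0.13,0.02,0,0,0.05],[-0.28,-0.09,0.02,0,0,0.05],[-0.29,-0.04,0.02,0,0,0.05],[-0.29,0.01,0.02,0,0,0.05],[-0.29,0.06,0.02,0,0,0.05],[-0.28,0.1,0.02,0,0,0.05]]
r2=[[-0.252,0.023,0.044,0,0,0.033],[-0.248,0.049,0.044,0,0,0.033],[-0.242,0.075,0.044,0,0,0.033],[-0.233,0.1,0.044,0,0,0.033],[-0.222,0.123,0.044,0,0,0.033],[-0.208,0.145,0.044,0,0,0.033],[-0.192,0.166,0.044,0,0,0.033],[-0.173,0.185,0.044,0,0,0.033]]
print(sim(A,r1+r2),"real",D[1][0])
q=[-1.6225,-.2915,1.4387,1.9604,.3178,1.171,-1.8916]
print(sim(D[3][0],[[0,-.05,-.02,0,0,-.05]]*3),"real",D[4][0])
E
```

```text
[-0.1815  0.4096  0.7375  2.019  -0.3642  0.8452 -0.1211] real [-0.1479, 0.4145, 0.7154, 2.0033, -0.3593, 0.8507, -0.118]
[-1.6432 -0.29    1.367   1.9389  0.3286  1.2171 -1.5265] real [-1.6338, -0.2926, 1.3663, 1.9428, 0.3178, 1.2104, -1.5107]
```

```bash
cat > search.py <<'E'
from fk import *
import io,contextlib
def rows(wps,start):
    out=[];p,q=start
    for P,Q,n in wps:
        dv=(q.inv()*Q).as_rotvec()/n;d=(np.array(P)-p)/n
        for i in range(n):
            out.append(np.r_[q.inv().apply(d)/.2,dv/np.pi].round(3));r=out[-1];p=p+q.apply(r[:3]*.2);q=q*R.from_rotvec(r[3:]*np.pi)
    return out
def yawR(a): return down(a)
def run(q0,via,fyaw,fpos=(.5358,-.042,.34)):
    p,r=fk(q0,X,SG);y=r.as_matrix()[:,1];y0=np.degrees(np.arctan2(y[1],y[0]))
    q=np.array(q0,float);tr=[];yaw=y0;pos=p;start=(p,r)
    for P,w in via+[(fpos,fyaw)]:
        n=int(max(np.ceil(np.linalg.norm(np.array(P)-pos)/.04),np.ceil(abs(w-yaw)/7),1))
        # incremental slerp through yaw
        R0=start[1]
        for i in range(n):
            Pt=pos+(np.array(P)-pos)*(i+1)/n;Rt=down(yaw+(w-yaw)*(i+1)/n)
            pc,rc,J=jac(q);q=np.clip(q+np.linalg.pinv(J,rcond=1e-3)@np.r_[Pt-pc,(Rt*rc.inv()).as_rotvec()],LO,HI);tr.append(q)
        pos=np.array(P);yaw=w
    pc,rc=fk(q,X,SG);return q,np.array(tr),np.linalg.norm(pc-fpos)
E
python3 - <<'E'
from search import *
q0=D[4][0];rng=np.random.default_rng(0);res_=[]
import time;t=time.time()
while time.time()-t<240:
    a=rng.uniform(.40,.75);az=rng.uniform(-.5,.9);via=[((a*np.cos(az),a*np.sin(az),rng.uniform(.35,.5)),rng.uniform(-90,100))]
    f=rng.uniform(-90,90);q,tr,e=run(q0,via,f)
    m=np.minimum(tr-LO,HI-tr).min(1);res_.append((min(m[-1],.4)+ .5*min(m[len(m)//2:].min(),.2)-5*e,m[-1],m.min(),e,len(tr),via,f,q))
res_.sort(key=lambda a:-a[0]);print(len(res_))
for r in res_[:6]:print(*r[1:])
E
```

```text
7593
0.5136943925115263 0.0 1.2804493000236866e-05 23 [((np.float64(0.6127927031616499), np.float64(-0.01970476399422911), 0.3705620961322285), -80.84147289669413)] 52.085229317700765 [-0.1458  0.2237  0.1861  1.7617 -0.0447  1.1603  0.9631]
0.5120738140031165 0.0 1.6387564936709454e-05 30 [((np.float64(0.6372629471611482), np.float64(-0.057890519906588125), 0.4062892000019218), -89.12175641269313)] 85.60347122811132 [-0.101   0.2221  0.1332  1.7618 -0.0318  1.1598  1.5362]
0.5113957977610302 0.0 1.6819668829962404e-05 28 [((np.float64(0.6352626996605072), np.float64(0.021030495830998627), 0.3855548646020891), -85.74816281399904)] 71.36136795084568 [ 0.0985  0.2214 -0.1021  1.7618  0.0245  1.1596  1.2351]
0.5823678723434531 0.0 2.3271106063697753e-05 29 [((np.float64(0.49823398085777176), np.float64(0.11724336427667816), 0.3606402495532927), -89.96483134834632)] 80.53989575064102 [-0.6349  0.2924  0.791   1.7581 -0.2232  1.1838  1.626 ]
0.5105243066511915 0.0 2.612619930046921e-05 25 [((np.float64(0.5124575405728053), np.float64(0.07058814407510623), 0.39473800528451775), -79.06581650180455)] 72.49047266944191 [ 0.0426  0.2205 -0.036   1.7619  0.0085  1.1593  1.2697]
0.5236015629590215 0.0 2.7489123536901988e-05 24 [((np.float64(0.711196834980775), np.float64(-0.05763700800910705), 0.42765003789288203), -57.890418453186705)] 55.54813147529143 [-0.2995  0.2336  0.3691  1.7614 -0.0909  1.1632  1.0667]
```

```bash
python3 - <<'E'
from search import *
q0=D[4][0];p0=np.array([.4657,-.0124,.3783]);B=[]
for dx in(0,-.03,.04,.08):
  for dy in(0,.08,.16,-.08):
    for w in(-20,0,20,50,80):
      for f in(w,w-40):
        via=[(p0+[dx,dy,0],w)];q,tr,e=run(q0,via,f)
        st=np.abs(np.diff(np.vstack([q0,tr]),axis=0)).max();m=np.minimum(tr-LO,HI-tr).min(1)
        B.append(((m[:]<.005).sum(),round(st,2),round(m[-1],2),round(e,4),len(tr),dx,dy,w,f,q.round(2)))
B=[b for b in B if b[3]<.003 and b[2]>.1];B.sort(key=lambda b:(b[0]*.05+b[1]-b[2]))
for b in B[:8]:print(*b)
E
python3 - <<'E'
from search import *
q0=D[4][0];p0=np.array([.4657,-.0124,.3783]);B=[];rng=np.random.default_rng(1)
import time;t=time.time()
while time.time()-t<200:
    k=rng.integers(1,4);w=-67;via=[]
    for i in range(k):
        a=rng.uniform(.38,.6);az=rng.uniform(-.4,1.3);w=np.clip(w+rng.uniform(-120,150),-110,110);via.append(((a*np.cos(az),a*np.sin(az),rng.uniform(.35,.45)),w))
    f=rng.uniform(-90,90);q,tr,e=run(q0,via,f)
    st=np.abs(np.diff(np.vstack([q0,tr]),axis=0)).max();m=np.minimum(tr-LO,HI-tr).min(1)
    if e<.003: B.append((((m<.005).sum()*.04+max(st,.2)*2-min(m[-1],.3)*2),(m<.005).sum(),round(st,2),round(m[-1],2),len(tr),[(np.round(v[0],3).tolist(),round(float(v[1]))) for v in via],round(f),q.round(2)))
B.sort(key=lambda b:b[0]);print(len(B))
for b in B[:6]:print(*b)
E
```

```text
2467
-0.15999999999999998 1 0.2 0.51 32 [([0.194, 0.368, 0.352], -72), ([0.425, 0.109, 0.364], -110)] -37 [-0.73  0.33  0.93  1.76 -0.28  1.2  -0.36]
-0.15999999999999998 1 0.19 0.45 42 [([0.144, 0.488, 0.367], -21), ([0.582, 0.063, 0.393], 4), ([0.539, -0.142, 0.394], -16)] 18 [-0.78  0.35  0.99  1.76 -0.31  1.21  0.61]
-0.15999999999999998 1 0.18 0.59 39 [([0.202, 0.403, 0.426], -64), ([0.488, 0.143, 0.436], -110)] -3 [-0.64  0.3   0.8   1.76 -0.23  1.18  0.16]
-0.15999999999999998 1 0.2 0.57 52 [([0.25, 0.299, 0.378], -94), ([0.529, 0.005, 0.388], -110), ([0.375, 0.405, 0.378], 19)] 89 [-0.6   0.28  0.74  1.76 -0.2   1.18  1.76]
-0.15999999999999998 1 0.19 0.59 33 [([0.188, 0.409, 0.405], -47), ([0.368, 0.371, 0.362], -80)] 22 [-0.67  0.3   0.85  1.76 -0.25  1.19  0.62]
-0.15999999999999998 1 0.17 0.49 38 [([0.131, 0.465, 0.417], -52), ([0.321, 0.349, 0.423], 17), ([0.468, 0.194, 0.404], -18)] 9 [-0.74  0.33  0.95  1.76 -0.29  1.2   0.43]
```

```bash
python3 - <<'E'
from h import *
plan([([.19,.40,.41],down(-50),13)])
E
```

```text
[-0.029, -0.188, -0.018, 0.001, -0.001, -0.006]
[-0.025, -0.189, -0.017, 0.001, -0.001, -0.006]
[-0.022, -0.189, -0.017, 0.001, -0.001, -0.006]
[-0.018, -0.19, -0.016, 0.001, -0.001, -0.006]
[-0.015, -0.19, -0.015, 0.001, -0.001, -0.006]
[-0.011, -0.19, -0.015, 0.001, -0.001, -0.006]
[-0.008, -0.191, -0.014, 0.001, -0.001, -0.006]
[-0.004, -0.191, -0.013, 0.001, -0.001, -0.006]
[-0.001, -0.191, -0.013, 0.001, -0.001, -0.006]
[0.003, -0.191, -0.012, 0.001, -0.001, -0.006]
[0.007, -0.191, -0.012, 0.001, -0.001, -0.006]
[0.01, -0.191, -0.011, 0.001, -0.001, -0.006]
[0.014, -0.19, -0.01, 0.001, -0.001, -0.006]
-- [0.1899 0.4003 0.41  ] max 0.0382371391141161 1.203876622455733
```

>>> play_rows --pt "-0.029 -0.188 -0.018 0.001 -0.001 -0.006" --pt "-0.025 -0.189 -0.017 0.001 -0.001 -0.006" --pt "-0.022 -0.189 -0.017 0.001 -0.001 -0.006" --pt "-0.018 -0.19 -0.016 0.001 -0.001 -0.006" --pt "-0.015 -0.19 -0.015 0.001 -0.001 -0.006" --pt "-0.011 -0.19 -0.015 0.001 -0.001 -0.006"

```text
clock: 15.82
tcp_pos: [0.3387, 0.1791, 0.393]
tcp_rot: [-0.002, 0.963, 0.267, 0.021]
ft_force: [0.4, 0.7, -0.3]
gripper_width: 0.198
gripper_force: 29.9
```

>>> play_rows --pt "-0.008 -0.191 -0.014 0.001 -0.001 -0.006" --pt "-0.004 -0.191 -0.013 0.001 -0.001 -0.006" --pt "-0.001 -0.191 -0.013 0.001 -0.001 -0.006" --pt "0.003 -0.191 -0.012 0.001 -0.001 -0.006" --pt "0.007 -0.191 -0.012 0.001 -0.001 -0.006" --pt "0.01 -0.191 -0.011 0.001 -0.001 -0.006" --pt "0.014 -0.19 -0.01 0.001 -0.001 -0.006"

```text
clock: 16.7
tcp_pos: [0.191, 0.4024, 0.4099]
tcp_rot: [-0.008, 0.944, 0.331, 0.007]
ft_force: [0.4, -0.7, -0.7]
gripper_width: 0.197
gripper_force: 30.0
```

```bash
python3 - <<'E'
from search import *
p,q=cur();o=robot.get_obs();q0=o["joint_pos"];print(p,q.as_matrix()[:,1:].T,q0,o["gripper_width"]);print(fk(q0,X,SG)[0])
for via,f in(([((.37,.37,.37),-80)],20),([((.45,.2,.37),-60)],0),([],0),([((.45,.12,.37),-100)],-20),([((.45,.2,.4),-30)],-20),([((.45,.2,.37),-30)],20)):
    qq,tr,e=run(q0,via,f);m=np.minimum(tr-LO,HI-tr).min(1);st=np.abs(np.diff(np.vstack([q0,tr]),axis=0)).max();print(via,f,m.min(),m[-1],st,e,qq)
E
```

```text
[0.191  0.4024 0.4099] [[ 0.6243 -0.7811 -0.0104]
 [ 0.0082  0.0198 -0.9998]] [-1.7291 -0.0233  0.4897  1.879   0.0128  1.2618 -2.1397] 0.19690561932704317
[0.1771 0.4088 0.4003]
[((0.37, 0.37, 0.37), -80)] 20 0.3211946650034843 0.5750257377953711 0.18833422974344732 0.0009808744780020274 [-0.6113  0.285   0.7608  1.7602 -0.2115  1.1805  0.5601]
[((0.45, 0.2, 0.37), -60)] 0 0.2712067553681719 0.5901435572906553 0.18395313942852098 0.0009351514737584498 [-0.6615  0.3001  0.8283  1.7592 -0.2376  1.1865  0.235 ]
[] 0 0.16740089029502597 0.37416099639655953 0.24226421071295634 0.0024983805564832698 [-0.8165  0.3792  1.0658  1.755  -0.3539  1.2199  0.3461]
[((0.45, 0.12, 0.37), -100)] -20 0.21371273649360578 0.5901041572440531 0.1638339569221301 0.0003085728321405534 [-0.6589  0.3001  0.8244  1.758  -0.2366  1.1867 -0.1159]
[((0.45, 0.2, 0.4), -30)] -20 0.2650315796372219 0.4871674605860137 0.15558051955598362 0.0016597131650748645 [-0.7484  0.334   0.9528  1.7584 -0.2911  1.1998 -0.063 ]
[((0.45, 0.2, 0.37), -30)] 20 0.2712044803723451 0.5929765688313023 0.1864917762859965 0.001180144652462756 [-0.675   0.3045  0.847   1.7594 -0.245   1.188   0.5914]
```

```bash
python3 - <<'E'
from h import *
plan([([.45,.2,.37],down(-55),8),([.5358,-.042,.33],down(-5),8)])
E
```

```text
[0.047, 0.2, 0.024, -0.0, -0.001, 0.003]
[0.049, 0.2, 0.024, -0.0, -0.001, 0.003]
[0.051, 0.199, 0.023, -0.0, -0.001, 0.003]
[0.053, 0.199, 0.023, -0.0, -0.001, 0.003]
[0.055, 0.198, 0.023, -0.0, -0.001, 0.003]
[0.057, 0.198, 0.023, -0.0, -0.001, 0.003]
[0.059, 0.197, 0.023, -0.0, -0.001, 0.003]
[0.061, 0.197, 0.023, -0.0, -0.001, 0.003]
-- [0.4503 0.2    0.3698] max 0.041387515245168635 0.47858849779918466
[-0.041, 0.155, 0.024, -0.001, 0.0, -0.035]
[-0.058, 0.15, 0.024, -0.001, 0.0, -0.035]
[-0.074, 0.143, 0.024, -0.001, 0.0, -0.035]
[-0.089, 0.133, 0.025, -0.001, 0.0, -0.035]
[-0.103, 0.123, 0.025, -0.001, 0.0, -0.035]
[-0.116, 0.111, 0.026, -0.001, 0.0, -0.035]
[-0.127, 0.097, 0.026, -0.001, 0.0, -0.035]
[-0.137, 0.083, 0.026, -0.001, 0.0, -0.035]
-- [ 0.5359 -0.0419  0.33  ] max 0.032471349039207176 6.33641482760464
```

>>> play_rows --pt "0.047 0.2 0.024 0 -0.001 0.003" --pt "0.049 0.2 0.024 0 -0.001 0.003" --pt "0.051 0.2 0.023 0 -0.001 0.003" --pt "0.053 0.2 0.023 0 -0.001 0.003" --pt "0.055 0.198 0.023 0 -0.001 0.003" --pt "0.057 0.198 0.023 0 -0.001 0.003" --pt "0.059 0.197 0.023 0 -0.001 0.003" --pt "0.061 0.197 0.023 0 -0.001 0.003"

```text
clock: 17.7
tcp_pos: [0.4522, 0.1979, 0.3697]
tcp_rot: [-0.004, 0.956, 0.295, -0.005]
ft_force: [-0.1, 1.9, -1.5]
gripper_width: 0.203
gripper_force: 30.0
```

>>> play_rows --pt "-0.041 0.155 0.024 -0.001 0 -0.035" --pt "-0.058 0.15 0.024 -0.001 0 -0.035" --pt "-0.074 0.143 0.024 -0.001 0 -0.035" --pt "-0.089 0.133 0.025 -0.001 0 -0.035" --pt "-0.103 0.123 0.025 -0.001 0 -0.035" --pt "-0.116 0.111 0.026 -0.001 0 -0.035" --pt "-0.127 0.097 0.026 -0.001 0 -0.035" --pt "-0.137 0.083 0.026 -0.001 0 -0.035"

```text
clock: 18.7
tcp_pos: [0.5372, -0.0442, 0.3296]
tcp_rot: [0.006, 0.738, 0.675, 0.001]
ft_force: [0.9, 0.4, -0.9]
gripper_width: 0.203
gripper_force: 30.0
```

>>> play_rows --pt "0 0 0 0 0 0" --pt "0 0 0 0 0 0"

```text
clock: 18.95
tcp_pos: [0.5367, -0.043, 0.3297]
tcp_rot: [0.005, 0.74, 0.673, 0.001]
ft_force: [0.1, -0.1, -1.7]
gripper_width: 0.201
gripper_force: 30.0
```

```bash
python3 - <<'E'
from h import *
p,q=cur();print(p,q.as_matrix()[:,2],robot.get_obs()["joint_pos"]);plan([([.5358,-.042,.301],down(-4),4)])
E
```

```text
[ 0.5367 -0.043   0.3297] [ 0.0083 -0.0072 -0.9999] [-0.6856  0.2938  0.8449  1.8172 -0.2355  1.1277  0.1438]
[0.001, -0.002, 0.036, 0.001, 0.001, -0.002]
[0.001, -0.001, 0.036, 0.001, 0.001, -0.002]
[0.001, -0.001, 0.036, 0.001, 0.001, -0.002]
[0.001, -0.001, 0.036, 0.001, 0.001, -0.002]
-- [ 0.5359 -0.0422  0.3009] max 0.007192504607183532 0.38327962964087364
```

>>> play_rows --pt "0.001 -0.002 0.036 0.001 0.001 0" --pt "0.001 -0.001 0.036 0.001 0.001 0" --pt "0.001 -0.001 0.036 0.001 0.001 0" --pt "0.001 -0.001 0.036 0.001 0.001 0" --pt "0 0 0 0 0 0" --pt "0 0 0 0 0 0"

```text
clock: 19.7
tcp_pos: [0.5361, -0.0431, 0.3013]
tcp_rot: [-0.003, 0.739, 0.673, 0.001]
ft_force: [-0.2, 0.6, -1.1]
gripper_width: 0.201
gripper_force: 30.0
```

```bash
python3 - <<'E'
from h import *
s=imaging.camera("scene")[:,:,::-1];t=imaging.camera("top")[:,:,::-1]
cv2.imwrite("pics/near.png",crop(s,262,175,80,60,9))
p,q=cur();z=q.as_matrix()[:,2];print(p,z,robot.get_obs()["ft_force"],robot.get_obs()["gripper_width"])
f=p+z*.153;print("foot",f,(np.array(proj("scene",f))-[262,175]+.5)*9,"below",(np.array(proj("scene",[f[0],f[1],.133]))-[262,175]+.5)*9)
E
```

```text
[ 0.5361 -0.0431  0.3014] [-0.0018  0.0064 -1.    ] [ 0.3036 -0.611  -0.0036] 0.202815103799871
foot [ 0.5358 -0.0421  0.1484] [356.85   457.5242] below [358.0124 500.5061]
```

View pics/near.png

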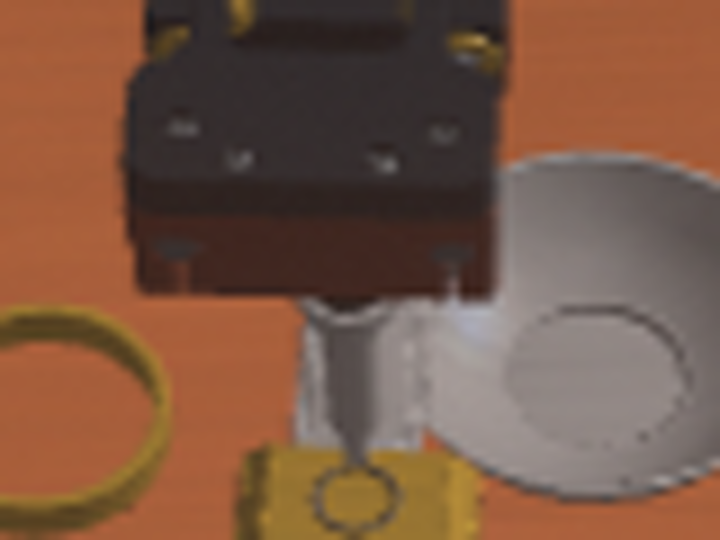

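The foot tip is at crop (357,460), right above the ring's middle at (357,498), where I predicted it. Lowering gently.

>>> play_rows --pt "0 0 0.03 0 0 0" --pt "0 0 0.03 0 0 0" --pt "0 0 0.02 0 0 0" --pt "0 0 0.01 0 0 0" --pt "0 0 0.008 0 0 0" --pt "0 0 0 0 0 0" --pt "0 0 0 0 0 0"

```text
clock: 20.68
tcp_pos: [0.5359, -0.0429, 0.2817]
tcp_rot: [-0.003, 0.739, 0.673, 0.001]
ft_force: [-0.5, 0.6, 1.0]
gripper_width: 0.2
gripper_force: 30.0
```

>>> play_rows --pt "0 0 0 0 0 0"

```text
clock: 20.8
tcp_pos: [0.5359, -0.0429, 0.2817]
tcp_rot: [-0.003, 0.739, 0.673, 0.001]
ft_force: [-1.2, 0.6, 1.3]
gripper_width: 0.203
gripper_force: 30.0
```

>>> play_rows --pt "0 0 0 0 0 0"

```text
clock: 20.92
tcp_pos: [0.5359, -0.0429, 0.2817]
tcp_rot: [-0.003, 0.739, 0.673, 0.001]
ft_force: [-0.9, 0.0, 1.4]
gripper_width: 0.198
gripper_force: 30.0
```

>>> play_rows --pt "0 0 0.01 0 0 0" --pt "0 0 0 0 0 0" --pt "0 0 0 0 0 0" --pt "0 0 0 0 0 0"

```text
clock: 21.42
tcp_pos: [0.536, -0.0429, 0.2796]
tcp_rot: [-0.003, 0.739, 0.673, 0.001]
ft_force: [-1.1, -0.0, 2.3]
gripper_width: 0.201
gripper_force: 30.0
```

```bash
python3 - <<'E'
from h import *
s=imaging.camera("scene")[:,:,::-1]
cv2.imwrite("pics/fin.png",crop(s,262,195,80,60,9));o=robot.get_obs();print(o["tcp_pos"],o["ft_force"])
E
```

```text
[ 0.536  -0.0429  0.2796] [-1.4599  0.8501  2.5703]
```

View pics/fin.png

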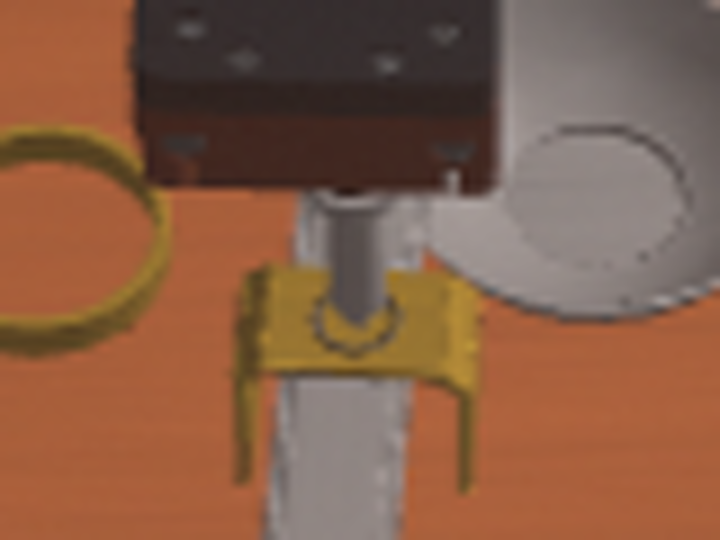

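The foot rests in the ring's middle, at crop (358,322) with the ring at (357,319). The cuff is flat on the bar and the push is about 3.3 N, so I'm handing in.

```bash
python3 -c "
from rig import robot
print(robot.sign_off())"
```

```text
the job is handed in; nothing more can be done
None
```

The job is handed in at about 21.5 s (no verdict was shown): the cuff hangs flat on the bar, and the upright probe is still held in its ring with the foot pressed in about 6 mm at roughly 3 N.

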